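# Lift a detergent tablet with the tongs

## Robot

A 6-joint arm with a two-finger parallel gripper is mounted at the origin on the work surface. World frame = base frame: x ahead of the robot, y to its left, z up, the work surface at z = 0. Lengths are in m, angles in rad, forces in N, time in s.
With the tool pointing down it reaches from about 0.35 to 0.975 m from the base axis. Payload 4.9 kg.
Tool frame: the origin (TCP) lies between the finger pads; the fingertips stand 22 mm ahead of it and the grasp point (between the pads) lies 3 mm ahead of it; z points along the fingers, y is the line along which they close (so a half turn about z gives the same grasp; the last joint's range is limited). The gripper opens to 85 mm and grips with 20 to 120 N. Pads are 22 mm wide; open, the fingers measure 114 mm over their backs; the gripper's body (76 mm by 85 mm) begins 54 mm behind the grasp point. The pads swing forward as they close: fully open they stand 13 mm farther back than shut.
Start: joints at [-1.363, 0.053, 1.613, -0, 1.476, -0.119], TCP at [0.201, -0.592, 0.253] pointing down, gripper open.
Joint ranges: [-3.01, 3.01], [-1.01, 2.22], [0.06, 2.58], [-1.02, 4.17], [0.09, 2.62], [-3.14, 3.14]. Speed limits (rad/s): [2.57, 2.57, 3.14, 3.14, 3.14, 3.14].

## Interface

Orientations are given as a unit quaternion [w, x, y, z].
In Python, from plant import state, grab_frame, get_calibration, job_done, recognise, regions_of gives the robot as it stands.
- The arm moves only by the tool apply_moves, never from a script. Its argument "targets" is a list of rows, each an object with "translation": the shift along the tool's x, y, z normalised to -1 to 1, where 1 is 100 mm, a list of three; "twist": the turn about the tool's z normalised to -1 to 1, where 1 is 0.1 rad; "hand": the opening, from 0 (shut) to 1 (fully open). A call has 1 to 8 rows; each row shifts and turns the commanded pose from where the row before left it, along the tool's axes as they then stand; what a row does not reach is not made up. A row lasts 1/10 s, in which the tool goes at most 50 mm and 8.59 degrees, less where a joint would pass 70% of its speed; a pose out of reach is approached as far as the arm can. A call with a number of a shift or a turn outside -1 to 1 is refused whole. A call with a gripper value outside its range is refused whole. The fingers move at their own pace and stop on an object; the grip force is fixed at half the most. Time passes only in rows, so rows that do not move let the fingers close. It gives the time, the measured TCP pose, the force, the opening and the grip force at its end, in the units of the state.
- state(): the state, without advancing time (a new reading comes with each control period).
- grab_frame(name): name is "scene" or "top" or "wrist"; returns the picture (384x512x3 uint8, red, green, blue); there is no depth.
- get_calibration(name): a dict with "camera_matrix" (3x3 intrinsics, pixels), "D" ([k1, k2, p1, p2, k3] as OpenCV has them; the pictures are not rectified), "pose" (4x4, takes a point from camera to world coordinates). Camera axes: x right, y up, looking along -z (the intrinsics and any distortion apply to the point x, -y, -z); pixel columns grow to the right and rows downward; lengths in m; the calibration is good to about 2 mm. A picture is of the moment at which its call begins: read the wrist's pose just before it. get_calibration takes no time and is no camera call; for the wrist camera it gives the pose at the moment of the call.
- job_done(): hands the job in; it is judged then, once.
Trained networks look in the newest picture that a camera, given by its name, has taken for a name from the list of things; names that differ only in an ending like _2 or _b are one class to them, and where a whole thing is asked for, a point or a joint stands for the part that bears it (a point fixed in the world has none). Each returns a list of dicts, best first, with "score" (0 to 1); they miss things now and then, are a little off and sometimes report something else, mostly with a low value. They report only what shows in the picture. A call takes as long as a camera call.
- recognise(camera, query): "point" ([x, y, z] in m, in world coordinates, good to about 4 mm: the middle of the surface that is visible of it).
- regions_of(camera, query): "pixels" (384x512 bool, what is visible of it).
The state is a dict: "time": time; "joint_pos": joint angles; "joint_vel": joint speeds; "joint_efforts": joint torques, N m; "tool_pos": TCP position; "tool_rot": TCP orientation; "contact_force": force on the tool from outside, world axes, zero at the start; "ft_torque": the same for the moment, N m; "gripper_width": opening from 0.0 (shut) to 1.0 (fully open); "grasp_force": force on a finger pad.
Only numpy, scipy, OpenCV 4.12 (cv2) and the standard library are available. Lean on these libraries where they do the work, as an engineer would, in place of code of your own. Each camera call takes 0.05 s, during which the arm holds its last target. There are 200 camera calls.

## Task

Turn the cam lever on the tablet dispenser all the way to free the clear cover, and slide the cover fully open. Then pick up the tongs, close them on the round detergent tablet and lift it straight off the platform to about 10 cm above where it stood; the gripper itself must not touch the tablet. Leave the other things in place, and finish while still holding the tablet still in the lifted tongs.

Things in the scene. Friction and masses are not known exactly. Their poses are not given: they have to be found in the camera images.
- dispenser: White tablet dispenser fixed to the table: a low bed 100 mm wide (x), 280 mm long (y from -65 to +215 mm), flat top 35 mm above the table. Origin at table height under the middle of the end platform where the tablet stands; x points away from the robot (within 0.25 rad), y along the bed, the way the cover slides open. Lever bracket on the -x side.
- lever (a joint): Steel cam lever, flat on the bracket, turning about a vertical axis. 0 = locked (its pin blocks the cover's lug), 1.57 = stop, fully free; grows clockwise seen from above. Starts within 0.12 of 0. The pin clears the lug from about 0.9; turn it to its stop. Stays where left; about 2 N at its knob moves it.
- lever_knob (a point): Middle of the upright white round post at the end of the cam lever: 14 mm across, standing 34 mm above the arm, its top 15 mm above this point. 75 mm from the lever's axis. At lever 0 it lies at -53, -53 mm (dispenser x, y) from the axis, at 1.57 at -53, +53 mm.
- lever_hinge (a point): Point on the lever's vertical axis, at the height of lever_knob. Fixed to the dispenser.
- cover (a joint): Clear cover, 91 x 124 mm and 46 mm high, over the platform; its top is 83 mm above the table. It has no wall at its -y end, so that it slides along the dispenser's +y without touching the tablet. m: 0 = closed, 0.14 = stop, fully open. About 2 N slides it once the lever is free; it stays where it is left.
- cover_knob (a point): Middle of the upright round knob on the middle of the cover: 18 mm across, 30 mm tall, this point 15 mm above the cover's top.
- tablet_center (a point): Centre (half-way up) of the white round detergent tablet, a cylinder 40 mm across and 32 mm tall, about 60 g, standing upright on the dispenser's platform under the clear cover. Free to move.
- tongs_grip (a point): Steel tongs lying flat on the table, about 120 g, balanced at this point: two upright legs 26 mm tall, joined at the rear 131 mm behind this point. This point: mid-way between the black rubber grips (70 mm long), half-way up (13 mm above the table). x points to the jaws, y to the left leg, z up. Outer faces of the grips 58 mm apart when open, 36 mm (then parallel) when closed on the tablet.
- tongs_jaws (a point): Point mid-way between the two jaws, 100 mm ahead of tongs_grip along the tongs and at the same height, same axes. The jaws are flat upright steel plates 40 mm long (20 mm either way along x from this point when closed), 26 mm tall and 3 mm thick, 82 mm apart when open.
- tong_left (a joint): Closing angle of one leg (the other mirrors it): 0 = open, 0.1 = jaws 40 mm apart (on the tablet), 0.17 = shut. Legs turn 110 mm behind tongs_grip and spring open: 6 N a side at the grips starts to close them, 9 N holds them at 36 mm, so the tongs can be carried part-closed (grips held at 52 mm: jaws 70 mm apart). 25 N or more a side grips the tablet well.
- carton: small cardboard carton, 50 x 30 x 24 mm, a bystander
- soap_bar: yellow soap bar with rounded edges, 70 x 45 x 24 mm, a bystander
- scoop_cup: blue measuring cup, 64 mm across, 60 mm tall, a bystander
- detergent: blue bottle, 84 mm across, 230 mm tall, a bystander
- softener: white bottle, 72 mm across, 190 mm tall, a bystander
- brush: brush lying on the table, a bystander
- bowl: white bowl, 120 mm across, 45 mm tall, a bystander

How it is judged:
By the outcome, as a careful person would: the job done as asked, in the order asked, and still so for the second after the job is handed in, while the arm keeps its last pose, push and grip.
It also fails if it takes over 67 s, if anything falls off the work surface, if the arm or the gripper's body presses on something with over 40 N, if the wrist force passes 120 N, or if a joint passes its speed limit or range.

## Working session

There is one attempt and no reset: what is moved stays moved. The work goes in short steps, Python scripts to look and compute and a tool call to move; the robot and the scene stay as the last step left them, time stands still between calls to the robot, and variables do not carry over. Pictures are saved under pics/ and viewed, at most 10 in all, crops included, and the job is handed in when it is done.

Besides the shell and the picture viewer there is one more tool, called after ">>>" as name(argument=value, ...) on one line, values as JSON. apply_moves: Moves the arm, as the interface text tells. Its arguments: {"type":"object","properties":{"targets":{"type":"array"}},"required":["targets"]}

```bash
mkdir -p pics; ls
python3 - <<'E'
from plant import *
import cv2,numpy as np
for c in ("scene","top"):
    f=grab_frame(c); cv2.imwrite(f"pics/{c}1.png",cv2.resize(f[:,:,::-1],(768,576)))
    for q in ("dispenser","lever_knob","cover_knob","cover","tablet_center","tongs_grip","tongs_jaws","lever","tong_left"):
        r=recognise(c,q); print(c,q,[(np.round(a["point"],3).tolist(),round(a["score"],2)) for a in r[:2]])
s=state();print(s["time"],s["tool_pos"],s["tool_rot"],s["contact_force"])
E
```

```text
pics
scene dispenser [([0.642, 0.057, 0.036], 0.76)]
scene lever_knob [([0.558, 0.081, 0.042], 0.5)]
scene cover_knob [([0.63, 0.004, 0.083], 0.97), ([0.644, 0.056, 0.036], 0.26)]
scene cover [([0.631, 0.005, 0.08], 0.65)]
scene tablet_center []
scene tongs_grip [([0.514, -0.29, 0.024], 0.95)]
scene tongs_jaws [([0.517, -0.29, 0.025], 0.84)]
scene lever [([0.553, 0.084, 0.043], 0.47)]
scene tong_left [([0.532, -0.264, 0.018], 0.72)]
top dispenser [([0.624, 0.088, 0.039], 0.82)]
top lever_knob [([0.565, 0.088, 0.048], 0.67)]
top cover_knob [([0.619, 0.015, 0.081], 0.96)]
top cover [([0.621, 0.014, 0.085], 0.66), ([0.626, 0.09, 0.033], 0.54)]
top tablet_center [([0.517, 0.49, 0.124], 0.47)]
top tongs_grip [([0.501, -0.298, 0.022], 0.76), ([0.63, 0.089, 0.037], 0.59)]
top tongs_jaws [([0.505, -0.298, 0.022], 0.67)]
top lever [([0.302, -0.416, 0.014], 0.6), ([0.73, -0.15, 0.025], 0.16)]
top tong_left []
1.0 [ 0.20063894 -0.59190539  0.25332119] [ 1.18303968e-05  9.86676801e-01  1.62692625e-01 -3.70934351e-06] [-1.01697134 -0.07899916 -0.59263097]
```

View pics/top1.png

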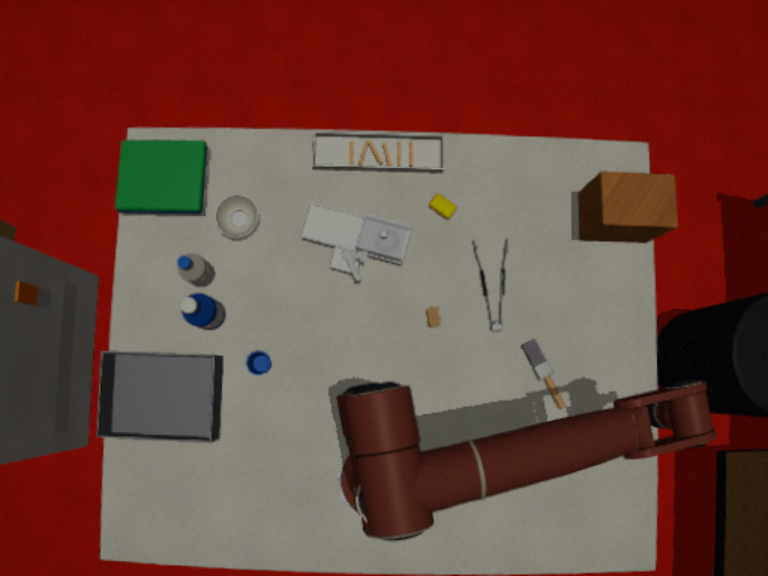

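View pics/scene1.png

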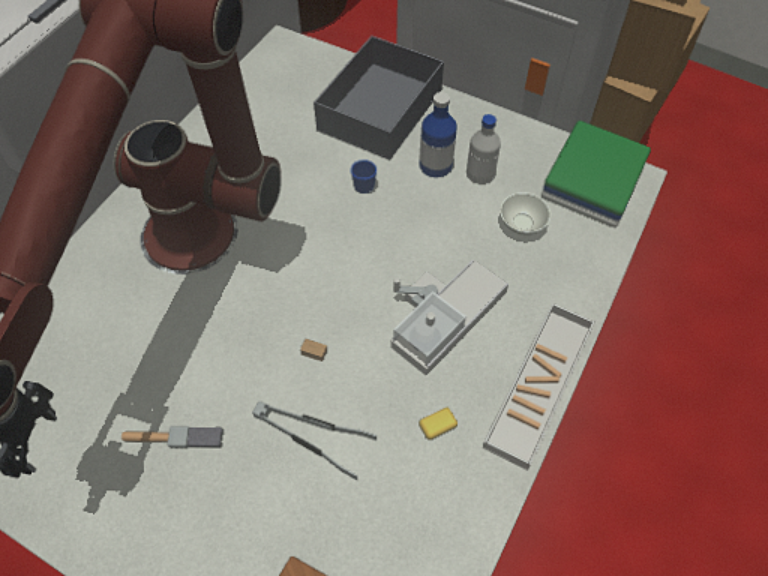

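The top view shows the cover knob at (383,237), with the bed running left from it, and the lever bracket at (347,262) with the knob near (357,280). The tongs lie with their rear at (496,326) and jaws at (475,240) and (505,240). The scene view agrees. I'll write helpers and move above the dispenser.

```bash
cat > h.py <<'E'
from plant import *
import numpy as np, cv2
from scipy.spatial.transform import Rotation as R
def ray(cam,u,v,z,cal=None):
    c=cal or get_calibration(cam)
    p=cv2.undistortPoints(np.array([[[u,v]]],float),np.array(c["camera_matrix"]),np.array(c["D"]))[0,0]
    T=np.array(c["pose"]); d=T[:3,:3]@[p[0],-p[1],-1]; o=T[:3,3]
    return o+d*(z-o[2])/d[2]
def proj(P,cal):
    T=np.linalg.inv(np.array(cal["pose"])); q=(T[:3,:3]@np.atleast_2d(P).T).T+T[:3,3]
    q=q*[1,-1,-1]
    return cv2.projectPoints(q.astype(float),np.zeros(3),np.zeros(3),np.array(cal["camera_matrix"]),np.array(cal["D"]))[0][:,0]
def pose():
    s=state(); w,x,y,z=s["tool_rot"]; r=R.from_quat([x,y,z,w]).as_matrix()
    return np.array(s["tool_pos"]),r,np.arctan2(r[1,0],r[0,0])
def delta(target,yaw=None):
    """tool-axis shift (units of 100mm) and twist (0.1 rad) to a world point / tool-x yaw"""
    p,r,y=pose(); d=r.T@(np.array(target)-p)
    t=None if yaw is None else -((yaw-y+np.pi)%(2*np.pi)-np.pi)*10
    print("pos",p.round(4),"yaw",round(y,3),"shift",(d*10).round(3),"twist",t, "t",state()["time"],"q6",state()["joint_pos"][5]); return d,t
E
python3 - <<'E'
from h import *
f=2/3
for n,u,v,z in [("cknob",383,233,.1),("bedL",310,205,.035),("bedLb",303,240,.035),("lknob",358,281,.05),("hinge",349,262,.035),("rear",496,326,.026),("jawL",475,240,.026),("jawR",506,240,.026)]:
    print(n,ray("top",u*f,v*f,z).round(3))
p,r,y=pose(); c=get_calibration("wrist"); T=np.array(c["pose"]); print("cam in tool",(r.T@(T[:3,3]-p)).round(3),(r.T@T[:3,:3]).round(2)); print(c["camera_matrix"])
delta([.55,0.0,.33],0.0)
E
```

```text
cknob [0.632 0.013 0.1  ]
bedL [0.718 0.209 0.035]
bedLb [0.622 0.224 0.035]
lknob [0.513 0.074 0.05 ]
hinge [0.565 0.1   0.035]
rear [ 0.406 -0.294  0.026]
jawL [ 0.636 -0.237  0.026]
jawR [ 0.639 -0.321  0.026]
cam in tool [ 0.067  0.001 -0.121] [[-0.    0.96  0.27]
 [ 1.    0.   -0.  ]
 [-0.    0.27 -0.96]]
[[286.15923298   0.         254.36529962]
 [  0.         286.15923298 191.82471228]
 [  0.           0.           1.        ]]
pos [ 0.2006 -0.5919  0.2533] yaw 0.327 shift [ 5.209 -4.484 -0.767] twist 3.268380529884185 t 1.0 q6 -0.11902089059889563
```

>>> apply_moves(targets=[{"translation":[0.33,-0.28,-0.03],"twist":0,"hand":0.5},{"translation":[0.33,-0.28,-0.03],"twist":0,"hand":0},{"translation":[0.33,-0.28,-0.03],"twist":0,"hand":0},{"translation":[0.33,-0.28,-0.03],"twist":0,"hand":0},{"translation":[0.33,-0.28,-0.03],"twist":0,"hand":0},{"translation":[0.33,-0.28,-0.03],"twist":0,"hand":0},{"translation":[0.33,-0.28,-0.03],"twist":0,"hand":0},{"translation":[0.33,-0.28,-0.03],"twist":0,"hand":0}])

```text
time: 1.8
tool_pos: [0.3793, -0.2934, 0.2777]
tool_rot: [0.0, 0.987, 0.162, 0.0]
contact_force: [0.7, -0.8, 0.8]
gripper_width: -0.002
grasp_force: 0.0
```

>>> apply_moves(targets=[{"translation":[0.33,-0.28,0],"twist":0,"hand":0},{"translation":[0.33,-0.28,0],"twist":0,"hand":0},{"translation":[0.33,-0.28,0],"twist":0,"hand":0},{"translation":[0.33,-0.28,0],"twist":0,"hand":0},{"translation":[0.33,-0.28,0],"twist":0,"hand":0},{"translation":[0.33,-0.28,0],"twist":0,"hand":0},{"translation":[0.2,-0.2,0],"twist":0.5,"hand":0},{"translation":[0,0,0],"twist":0.5,"hand":0}])

```text
time: 2.6
tool_pos: [0.5259, -0.044, 0.2773]
tool_rot: [-0.0, 0.993, 0.114, 0.0]
contact_force: [0.3, -0.9, 0.4]
gripper_width: 0.001
grasp_force: 0.0
```

Run:
```python
from h import *
delta([.55,0.05,.28],0.0)
f=grab_frame("wrist"); cv2.imwrite("pics/w1.png",cv2.resize(f[:,:,::-1],(768,576)))
np.save("w1cal.npy",get_calibration("wrist"),allow_pickle=True)
for q in ("dispenser","lever_knob","cover_knob","lever","tablet_center"):
    r=recognise("wrist",q); print(q,[(np.round(a["point"],3).tolist(),round(a["score"],2)) for a in r[:2]])
```

```text
pos [ 0.5259 -0.044   0.2773] yaw 0.229 shift [ 0.449 -0.861 -0.026] twist 2.293239199735373 t 2.6 q6 1.1163655522490221
dispenser [([0.625, 0.065, 0.081], 0.73), ([0.528, -0.304, 0.017], 0.36)]
lever_knob [([0.567, 0.086, 0.046], 0.91), ([0.727, -0.15, 0.024], 0.6)]
cover_knob [([0.629, 0.014, 0.08], 0.97)]
lever [([0.571, 0.09, 0.046], 0.56)]
tablet_center []
```

View pics/w1.png

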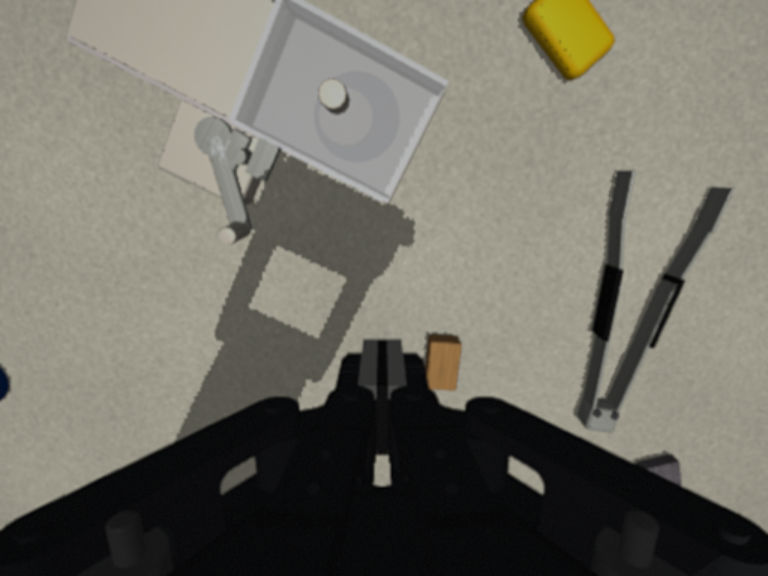

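The wrist view shows the cover knob top at (333,93), the cover's -y top corners at (445,83) and (388,200), the lever axis at (213,133) and the lever knob top at (228,236). The tongs rear is at (600,415).

Run:
```python
from h import *
from scipy.optimize import least_squares
f=2/3
cw=np.load("w1cal.npy",allow_pickle=True).item(); ct=get_calibration("top")
W=lambda u,v,z: ray("wrist",u*f,v*f,z,cw)
for n,u,v,z in [("cknob",333,90,.113),("c1",445,83,.083),("c2",388,200,.083),("bed edge",70,38,.035),("hinge",213,133,.045),("hinge",213,133,.06),("lk",228,236,.05),("lk",228,236,.065),("lk",228,236,.08),("rear",600,413,.026)]:
    print(n,z,W(u,v,z).round(4))
for z in(.05,.065,.08): print("top lk",z,ray("top",358*f,281*f,z).round(4))
a=W(445,83,.083);b=W(388,200,.083); d=(a-b)[:2]; yaw=np.arctan2(d[1],d[0]); print("yaw",yaw,np.linalg.norm(d))
```

```text
cknob 0.113 [0.6302 0.0083 0.113 ]
c1 0.083 [ 0.6556 -0.0604  0.083 ]
c2 0.083 [ 0.5713 -0.0407  0.083 ]
bed edge 0.035 [0.633  0.2229 0.035 ]
hinge 0.045 [0.5884 0.1028 0.045 ]
hinge 0.06 [0.5885 0.0971 0.06  ]
lk 0.05 [0.5119 0.0789 0.05  ]
lk 0.065 [0.5153 0.0742 0.065 ]
lk 0.08 [0.5188 0.0694 0.08  ]
rear 0.026 [ 0.4144 -0.2929  0.026 ]
top lk 0.05 [0.5131 0.0743 0.05  ]
top lk 0.065 [0.5109 0.074  0.065 ]
top lk 0.08 [0.5087 0.0737 0.08  ]
yaw -0.22976556911812138 0.0866126076919987
```

Run:
```python
from h import *
delta([.536,.052,.10],np.radians(48.5))
```

```text
pos [ 0.5247 -0.0475  0.2773] yaw 0.226 shift [ 0.334 -0.944  1.773] twist -6.20004263403743 t 2.9 q6 1.1126981148284498
```

>>> apply_moves(targets=[{"translation":[0.067,-0.189,0.35],"twist":0,"hand":0},{"translation":[0.067,-0.189,0.35],"twist":0,"hand":0},{"translation":[0.067,-0.189,0.35],"twist":0,"hand":0},{"translation":[0.067,-0.189,0.35],"twist":0,"hand":0},{"translation":[0.067,-0.189,0.35],"twist":0,"hand":0},{"translation":[0,0,0],"twist":-1,"hand":0},{"translation":[0,0,0],"twist":-1,"hand":0},{"translation":[0,0,0],"twist":-1,"hand":0}])

```text
time: 3.7
tool_pos: [0.536, 0.0521, 0.1019]
tool_rot: [-0.0, 0.965, 0.262, -0.0]
contact_force: [-0.1, -0.1, -0.1]
gripper_width: 0.001
grasp_force: 0.0
```

>>> apply_moves(targets=[{"translation":[0,0,0],"twist":-1,"hand":0},{"translation":[0,0,0],"twist":-1,"hand":0},{"translation":[0,0,0],"twist":-1,"hand":0},{"translation":[0,0,0],"twist":0,"hand":0}])

```text
time: 4.1
tool_pos: [0.5363, 0.0519, 0.1025]
tool_rot: [0.0, 0.916, 0.401, 0.0]
contact_force: [0.3, 0.4, 0.1]
gripper_width: -0.007
grasp_force: 0.0
```

Run:
```python
from h import *
delta([.536,.052,.057],np.radians(48.5))
f=grab_frame("wrist"); cv2.imwrite("pics/w2.png",cv2.resize(f[:,:,::-1],(768,576)))
np.save("w2cal.npy",get_calibration("wrist"),allow_pickle=True)
```

```text
pos [0.5363 0.0519 0.1025] yaw 0.826 shift [-0.002 -0.003  0.455] twist -0.207261130281724 t 4.1 q6 0.7034382672216031
```

View pics/w2.png

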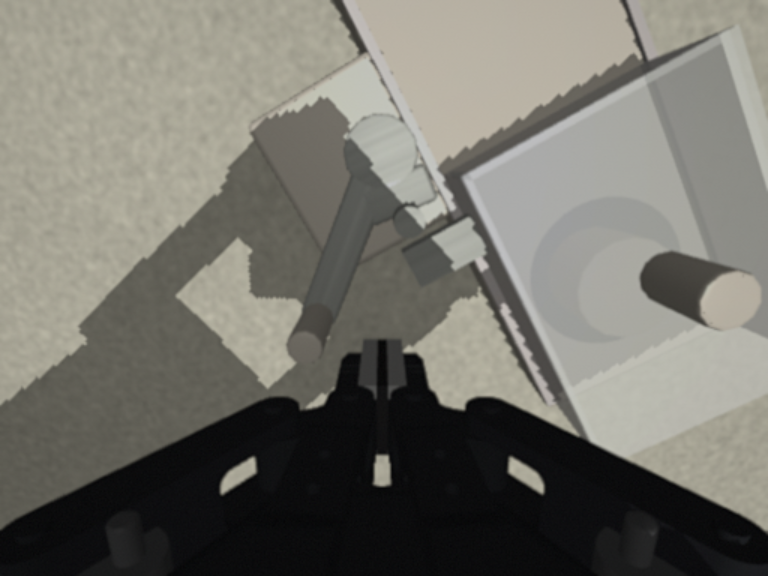

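This shows the lever axis cap at (380,150), the lever knob top at (305,347), the tablet through the cover, and the finger clear of the knob on the cover side.

Run:
```python
from h import *
f=2/3
cw=np.load("w2cal.npy",allow_pickle=True).item()
W=lambda u,v,z: ray("wrist",u*f,v*f,z,cw)
for n,u,v,z in [("hinge",382,152,.03),("hinge",382,152,.04),("lk",305,347,.055),("lk",305,347,.062),("lk",305,347,.07),("ck",728,300,.113),("tip",382,365,.08)]: print(n,z,W(u,v,z).round(4))
```

```text
hinge 0.03 [0.5873 0.1055 0.03  ]
hinge 0.04 [0.5871 0.1052 0.04  ]
lk 0.055 [0.5093 0.0692 0.055 ]
lk 0.062 [0.5124 0.0705 0.062 ]
lk 0.07 [0.5158 0.072  0.07  ]
ck 0.113 [0.6283 0.0117 0.113 ]
tip 0.08 [0.5357 0.0498 0.08  ]
```

>>> apply_moves(targets=[{"translation":[0,0,0.2],"twist":0,"hand":0},{"translation":[0,0,0.2],"twist":0,"hand":0},{"translation":[0.004,-0.078,0],"twist":1,"hand":0},{"translation":[0.004,-0.078,0],"twist":1,"hand":0},{"translation":[0.004,-0.078,0],"twist":1,"hand":0},{"translation":[0.004,-0.078,0],"twist":1,"hand":0},{"translation":[0.004,-0.078,0],"twist":1,"hand":0},{"translation":[0,0,0],"twist":0,"hand":0}])

```text
time: 4.95
tool_pos: [0.5152, 0.0852, 0.0625]
tool_rot: [0.0, 0.987, 0.162, 0.0]
contact_force: [-0.1, 0.2, 0.0]
gripper_width: 0.001
grasp_force: 0.0
```

>>> apply_moves(targets=[{"translation":[0.004,-0.078,0],"twist":1,"hand":0},{"translation":[0.004,-0.078,0],"twist":1,"hand":0},{"translation":[0.004,-0.078,0],"twist":1,"hand":0},{"translation":[0.004,-0.078,0],"twist":1,"hand":0},{"translation":[0.004,-0.078,0],"twist":1,"hand":0},{"translation":[0,0,0],"twist":0,"hand":0}])

```text
time: 5.55
tool_pos: [0.5127, 0.1236, 0.0626]
tool_rot: [-0.0, 0.996, -0.086, 0.0]
contact_force: [-0.8, -0.0, -0.2]
gripper_width: -0.004
grasp_force: 0.0
```

Run:
```python
from h import *
p,r,y=pose(); d=p[:2]-[.587,.1055]; print(p,y,np.hypot(*d),np.degrees(np.arctan2(d[1],d[0])),state()["contact_force"])
c="wrist"; f=grab_frame(c); cv2.imwrite("pics/w3.png",cv2.resize(f[:,:,::-1],(768,576)))
```

```text
[0.5126661  0.12363607 0.06255766] -0.17177634193010974 0.07651434924430456 166.28878608568252 [-0.82600815 -0.01509718 -0.24881436]
```

View pics/w3.png

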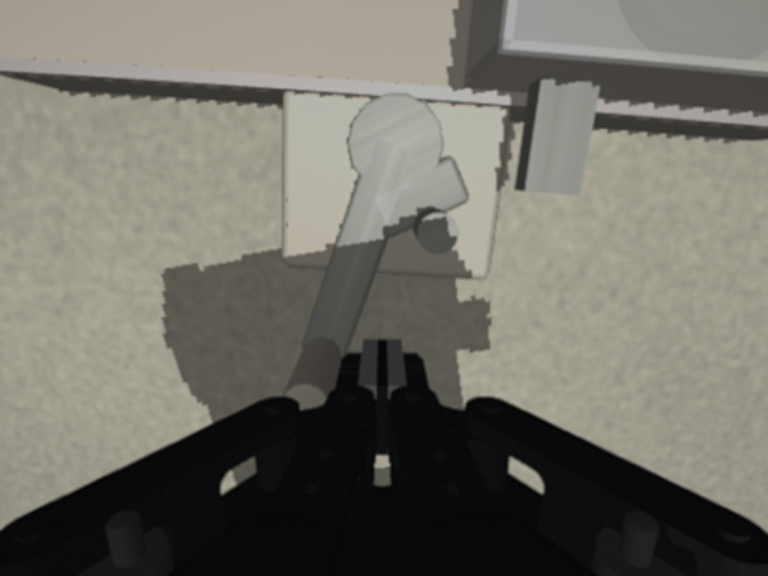

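The lever has swung past the lug: its arm runs from (395,140) to the knob at (305,390), with the finger pushing it. Continuing to the stop.

>>> apply_moves(targets=[{"translation":[0.004,-0.078,0],"twist":1,"hand":0},{"translation":[0.004,-0.078,0],"twist":1,"hand":0},{"translation":[0.004,-0.078,0],"twist":1,"hand":0},{"translation":[0.004,-0.078,0],"twist":1,"hand":0},{"translation":[0,0,0],"twist":0,"hand":0}])

```text
time: 6.1
tool_pos: [0.5239, 0.1524, 0.0623]
tool_rot: [-0.0, 0.96, -0.282, -0.0]
contact_force: [0.3, 0.2, -0.3]
gripper_width: 0.001
grasp_force: 0.0
```

>>> apply_moves(targets=[{"translation":[0.001,-0.03,0],"twist":0.4,"hand":0},{"translation":[0,0,0],"twist":0,"hand":0}])

```text
time: 6.3
tool_pos: [0.5252, 0.1545, 0.0622]
tool_rot: [0.0, 0.954, -0.3, -0.0]
contact_force: [0.5, -1.3, -0.2]
gripper_width: 0.001
grasp_force: 0.5
```

>>> apply_moves(targets=[{"translation":[0.001,-0.03,0],"twist":0.4,"hand":0},{"translation":[0,0,0],"twist":0,"hand":0}])

```text
time: 6.5
tool_pos: [0.527, 0.157, 0.0622]
tool_rot: [0.0, 0.948, -0.32, -0.0]
contact_force: [0.3, -1.8, -0.5]
gripper_width: 0.001
grasp_force: 0.7
```

>>> apply_moves(targets=[{"translation":[0.001,-0.03,0],"twist":0.4,"hand":0},{"translation":[0,0,0],"twist":0,"hand":0}])

```text
time: 6.7
tool_pos: [0.5287, 0.159, 0.0622]
tool_rot: [0.001, 0.941, -0.339, -0.0]
contact_force: [-2.3, -4.2, 0.9]
gripper_width: -0.0
grasp_force: 2.3
```

>>> apply_moves(targets=[{"translation":[0.001,-0.03,0],"twist":0.4,"hand":0},{"translation":[0,0,0],"twist":0,"hand":0}])

```text
time: 6.9
tool_pos: [0.5287, 0.1599, 0.0619]
tool_rot: [0.004, 0.934, -0.357, -0.003]
contact_force: [-9.4, -9.9, 8.7]
gripper_width: 0.007
grasp_force: 7.6
```

>>> apply_moves(targets=[{"translation":[0.001,-0.02,0],"twist":0.3,"hand":0},{"translation":[0,0,0],"twist":0,"hand":0}])

```text
time: 7.1
tool_pos: [0.5286, 0.1605, 0.0618]
tool_rot: [0.005, 0.929, -0.371, -0.004]
contact_force: [-16.4, -13.5, 14.1]
gripper_width: -0.001
grasp_force: 11.0
```

>>> apply_moves(targets=[{"translation":[-0.05,0.2,0],"twist":0,"hand":0},{"translation":[0,0,-0.3],"twist":-1,"hand":0},{"translation":[0,0,-0.3],"twist":-1,"hand":0},{"translation":[0,0,-0.4],"twist":-1,"hand":0},{"translation":[0,0,0],"twist":-1,"hand":0},{"translation":[0,0,0],"twist":-1,"hand":0},{"translation":[0,0,0],"twist":-0.4,"hand":0}])

```text
time: 7.8
tool_pos: [0.5151, 0.1526, 0.1628]
tool_rot: [-0.001, 0.994, -0.109, 0.001]
contact_force: [0.2, -0.5, 0.1]
gripper_width: -0.003
grasp_force: 0.0
```

Run:
```python
from h import *
delta([.622,-.024,.162],-.23)
c="wrist"; f=grab_frame(c); cv2.imwrite("pics/w4.png",cv2.resize(f[:,:,::-1],(768,576)))
np.save("w4cal.npy",get_calibration("wrist"),allow_pickle=True)
for q in ("lever_knob","cover_knob"):
    r=recognise("wrist",q); print(q,[(np.round(a["point"],3).tolist(),round(a["score"],2)) for a in r[:2]])
```

```text
pos [0.5151 0.1526 0.1628] yaw -0.218 shift [1.425 1.494 0.007] twist 0.12388383646976919 t 7.8 q6 1.9371005991676473
lever_knob [([0.568, 0.116, 0.044], 0.67)]
cover_knob [([0.603, 0.03, 0.081], 0.97)]
```

View pics/w4.png

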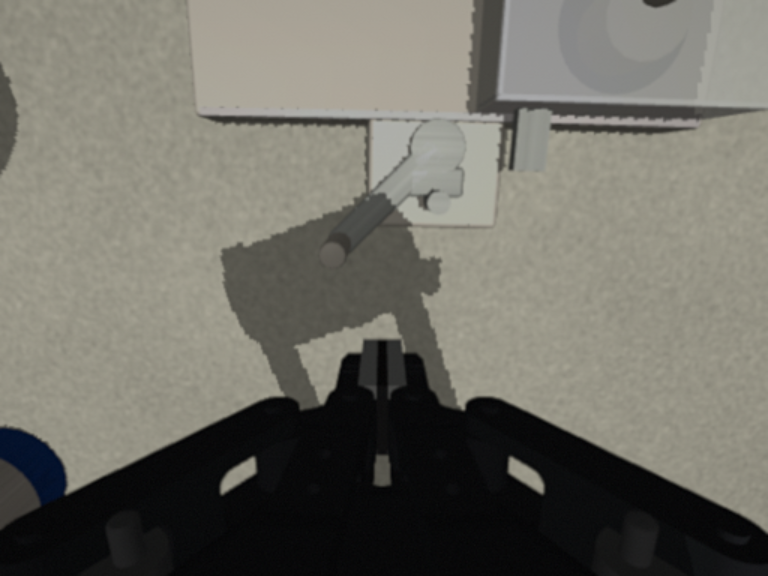

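The lever is at its stop: it runs at 45° from the axis (438,150) to the knob (333,253), and the lug at (530,140) is free. Next is the cover.

>>> apply_moves(targets=[{"translation":[0.28,0.3,0],"twist":0,"hand":0},{"translation":[0.28,0.3,0],"twist":0,"hand":0},{"translation":[0.28,0.3,0],"twist":0,"hand":0},{"translation":[0.28,0.3,0],"twist":0,"hand":0},{"translation":[0.3,0.29,0],"twist":0,"hand":0},{"translation":[0,0,0.25],"twist":0,"hand":0},{"translation":[0,0,0.25],"twist":0,"hand":0},{"translation":[0,0,0],"twist":0,"hand":0}])

```text
time: 8.75
tool_pos: [0.6176, -0.0243, 0.1076]
tool_rot: [-0.0, 0.994, -0.112, -0.004]
contact_force: [-1.0, -0.7, -0.9]
gripper_width: -0.001
grasp_force: 0.0
```

Run:
```python
from h import *
delta([.622,-.024,.112],-.225)
c="wrist"; f=grab_frame(c); cv2.imwrite("pics/w5.png",cv2.resize(f[:,:,::-1],(768,576)))
np.save("w5cal.npy",get_calibration("wrist"),allow_pickle=True)
```

```text
pos [ 0.6176 -0.0243  0.1076] yaw -0.224 shift [ 0.042 -0.013 -0.044] twist 0.01385177909248636 t 8.75 q6 1.6344448669715506
```

View pics/w5.png

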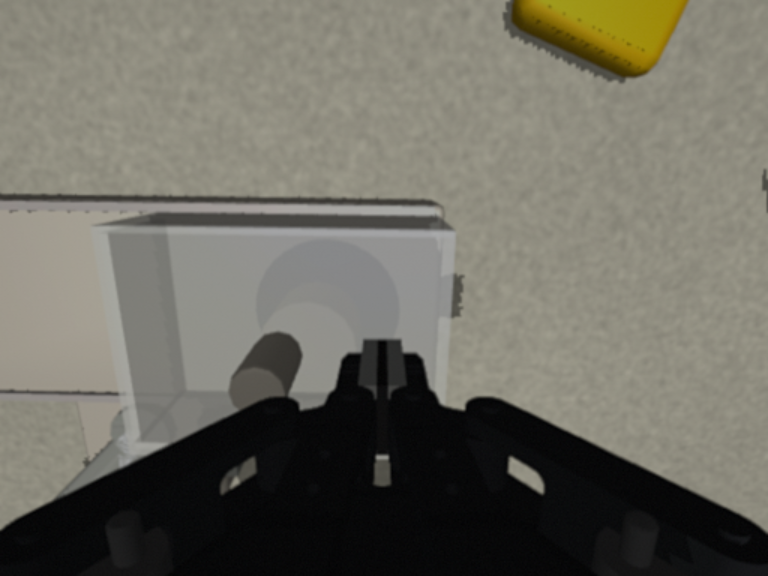

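The cover knob is at about (258,390) at its top and (283,345) at its base, with the finger just behind it at (382,362). I'll raise 5 mm, shift +x 4 mm and push.

>>> apply_moves(targets=[{"translation":[0.04,0,-0.05],"twist":0,"hand":0},{"translation":[0,-0.15,0],"twist":0,"hand":0},{"translation":[0,-0.15,0],"twist":0,"hand":0},{"translation":[0,-0.2,0],"twist":0,"hand":0},{"translation":[0,-0.2,0],"twist":0,"hand":0},{"translation":[0,-0.2,0],"twist":0,"hand":0},{"translation":[0,-0.2,0],"twist":0,"hand":0},{"translation":[0,0,0],"twist":0,"hand":0}])

```text
time: 9.6
tool_pos: [0.6496, 0.0855, 0.1186]
tool_rot: [-0.001, 0.994, -0.109, 0.001]
contact_force: [0.2, -1.0, 0.3]
gripper_width: 0.005
grasp_force: 0.0
```

>>> apply_moves(targets=[{"translation":[0,-0.15,0],"twist":0,"hand":0},{"translation":[0,-0.15,0],"twist":0,"hand":0},{"translation":[0,0,0],"twist":0,"hand":0}])

```text
time: 9.9
tool_pos: [0.6557, 0.1133, 0.1175]
tool_rot: [-0.001, 0.994, -0.111, 0.0]
contact_force: [0.7, -0.1, 0.4]
gripper_width: 0.002
grasp_force: 0.0
```

Run:
```python
from h import *
delta([.62,0,.112],-.225)
c="wrist"; f=grab_frame(c); cv2.imwrite("pics/w6.png",cv2.resize(f[:,:,::-1],(768,576)))
```

```text
pos [0.6557 0.1133 0.1175] yaw -0.222 shift [-0.099  1.183  0.054] twist 0.033348027257558144 t 9.9 q6 1.8509427450831413
```

View pics/w6.png

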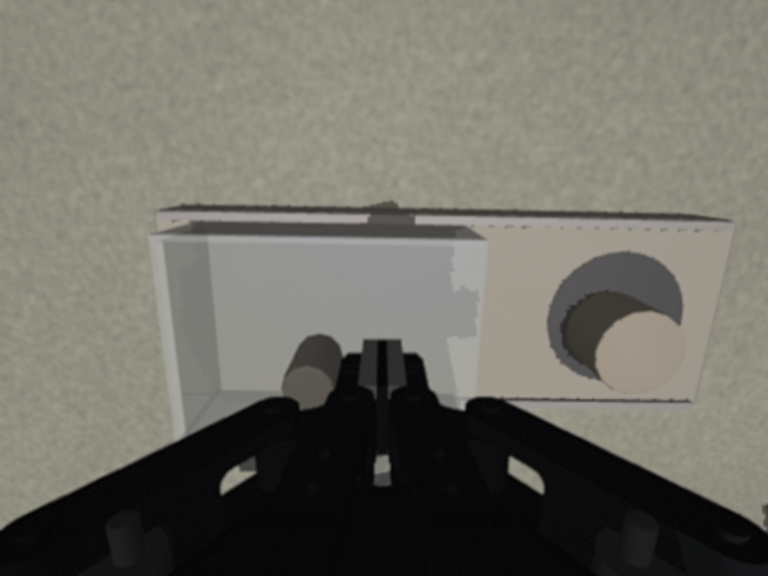

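The cover is mostly open, the tablet top is visible at (640,350), and the knob sits against the finger at (315,360). I'll push to the stop.

>>> apply_moves(targets=[{"translation":[0,-0.06,0],"twist":0,"hand":0},{"translation":[0,0,0],"twist":0,"hand":0}])

```text
time: 10.15
tool_pos: [0.6566, 0.1174, 0.117]
tool_rot: [-0.0, 0.994, -0.111, -0.0]
contact_force: [-1.1, -0.2, 1.5]
gripper_width: -0.001
grasp_force: 0.0
```

>>> apply_moves(targets=[{"translation":[0,-0.06,0],"twist":0,"hand":0},{"translation":[0,0,0],"twist":0,"hand":0}])

```text
time: 10.35
tool_pos: [0.658, 0.1232, 0.1171]
tool_rot: [-0.0, 0.994, -0.111, -0.0]
contact_force: [0.6, 0.4, -0.3]
gripper_width: 0.001
grasp_force: 0.0
```

>>> apply_moves(targets=[{"translation":[0,-0.04,0],"twist":0,"hand":0},{"translation":[0,0,0],"twist":0,"hand":0}])

```text
time: 10.55
tool_pos: [0.6587, 0.1258, 0.1171]
tool_rot: [0.001, 0.994, -0.111, -0.001]
contact_force: [-1.4, -4.7, 0.6]
gripper_width: -0.001
grasp_force: 2.6
```

>>> apply_moves(targets=[{"translation":[0,-0.04,0],"twist":0,"hand":0},{"translation":[0,0,0],"twist":0,"hand":0}])

```text
time: 10.75
tool_pos: [0.6588, 0.1264, 0.1171]
tool_rot: [0.005, 0.994, -0.111, -0.002]
contact_force: [-5.6, -16.0, 3.5]
gripper_width: 0.001
grasp_force: 8.1
```

>>> apply_moves(targets=[{"translation":[0,-0.04,0],"twist":0,"hand":0},{"translation":[0,0,0],"twist":0,"hand":0}])

```text
time: 10.95
tool_pos: [0.659, 0.1268, 0.1171]
tool_rot: [0.009, 0.994, -0.112, -0.003]
contact_force: [-9.4, -25.7, 7.1]
gripper_width: 0.003
grasp_force: 13.6
```

>>> apply_moves(targets=[{"translation":[0,-0.04,0],"twist":0,"hand":0},{"translation":[0,0,0],"twist":0,"hand":0}])

```text
time: 11.15
tool_pos: [0.6591, 0.1273, 0.1171]
tool_rot: [0.012, 0.994, -0.112, -0.004]
contact_force: [-12.8, -35.3, 10.7]
gripper_width: 0.001
grasp_force: 19.2
```

>>> apply_moves(targets=[{"translation":[0,0.25,0],"twist":0,"hand":0},{"translation":[0,0,-0.4],"twist":0,"hand":0},{"translation":[0,0,-0.4],"twist":0,"hand":0},{"translation":[-0.1,0.4,-0.2],"twist":0,"hand":0.5},{"translation":[-0.1,0.4,-0.2],"twist":0,"hand":1},{"translation":[-0.1,0.4,0],"twist":0,"hand":1},{"translation":[0,0,0],"twist":0,"hand":1}])

```text
time: 11.85
tool_pos: [0.5995, 0.0007, 0.2389]
tool_rot: [0.0, 0.994, -0.113, 0.001]
contact_force: [-0.4, 0.2, -0.6]
gripper_width: 0.683
grasp_force: 0.0
```

Run:
```python
from h import *
delta([.49,-.285,.25],0.06)
c="wrist"; f=grab_frame(c); cv2.imwrite("pics/w7.png",cv2.resize(f[:,:,::-1],(768,576)))
np.save("w7cal.npy",get_calibration("wrist"),allow_pickle=True)
for q in ("tablet_center","cover_knob","tongs_jaws","carton","soap_bar"):
    r=recognise("wrist",q); print(q,[(np.round(a["point"],3).tolist(),round(a["score"],2)) for a in r[:2]])
```

```text
pos [0.5995 0.0007 0.2389] yaw -0.227 shift [-0.422  3.03  -0.111] twist -2.874756042329647 t 11.85 q6 1.6757556610241717
tablet_center [([0.626, 0.006, 0.068], 0.95), ([0.729, -0.147, 0.022], 0.7)]
cover_knob [([0.665, 0.146, 0.079], 0.72)]
tongs_jaws [([0.511, -0.274, 0.014], 0.93)]
carton [([0.443, -0.127, 0.023], 0.94)]
soap_bar [([0.729, -0.144, 0.024], 0.62), ([0.512, -0.273, 0.014], 0.32)]
```

View pics/w7.png

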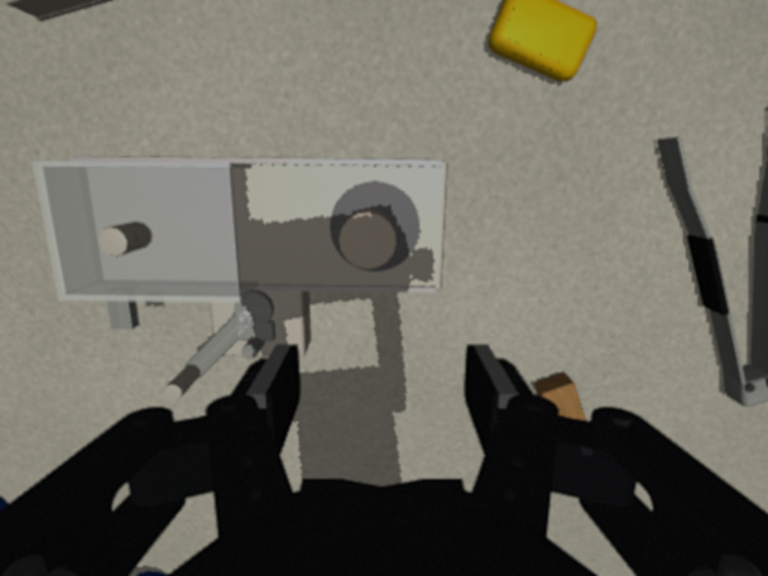

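The cover is fully open (knob at (125,240)), the lever is at its stop and the tablet top is at (367,237), all undisturbed. Moving to the tongs.

>>> apply_moves(targets=[{"translation":[-0.05,0.38,-0.02],"twist":0,"hand":1},{"translation":[-0.05,0.38,-0.02],"twist":0,"hand":1},{"translation":[-0.05,0.38,-0.02],"twist":0,"hand":1},{"translation":[-0.05,0.38,-0.02],"twist":0,"hand":1},{"translation":[-0.05,0.38,-0.02],"twist":0,"hand":1},{"translation":[-0.05,0.38,0],"twist":0,"hand":1},{"translation":[-0.05,0.38,0],"twist":0,"hand":1},{"translation":[-0.05,0.38,0],"twist":0,"hand":1}])

```text
time: 12.95
tool_pos: [0.494, -0.2844, 0.2471]
tool_rot: [-0.0, 0.994, -0.111, 0.0]
contact_force: [0.6, -0.1, 0.8]
gripper_width: 0.999
grasp_force: 0.0
```

>>> apply_moves(targets=[{"translation":[0,0,0],"twist":-1,"hand":1},{"translation":[0,0,0],"twist":-1,"hand":1},{"translation":[0,0,0],"twist":-0.9,"hand":1},{"translation":[0,0,0],"twist":0,"hand":1}])

```text
time: 13.35
tool_pos: [0.4946, -0.2833, 0.2469]
tool_rot: [-0.0, 0.999, 0.034, -0.0]
contact_force: [-0.9, 0.3, -0.0]
gripper_width: 1.002
grasp_force: 0.0
```

Run:
```python
from h import *
cw=np.load("w7cal.npy",allow_pickle=True).item(); print("tablet",ray("wrist",367*2/3,238*2/3,.067,cw).round(4))
for u,v in((444,162),(440,290),(62,298),(38,163)): print("c",ray("wrist",u*2/3,v*2/3,.035 if u>300 else .083,cw).round(4))
delta([.543,-.285,.15],0.06)
c="wrist"; f=grab_frame(c); cv2.imwrite("pics/w8.png",cv2.resize(f[:,:,::-1],(768,576)))
np.save("w8cal.npy",get_calibration("wrist"),allow_pickle=True)
```

```text
tablet [0.6241 0.006  0.067 ]
c [ 0.6609 -0.0592  0.035 ]
c [ 0.5668 -0.038   0.035 ]
c [0.6334 0.2159 0.083 ]
c [0.7187 0.1942 0.083 ]
pos [ 0.4946 -0.2833  0.2469] yaw 0.068 shift [0.482 0.05  0.969] twist 0.07689763286276463 t 13.35 q6 0.8522496337310186
```

View pics/w8.png

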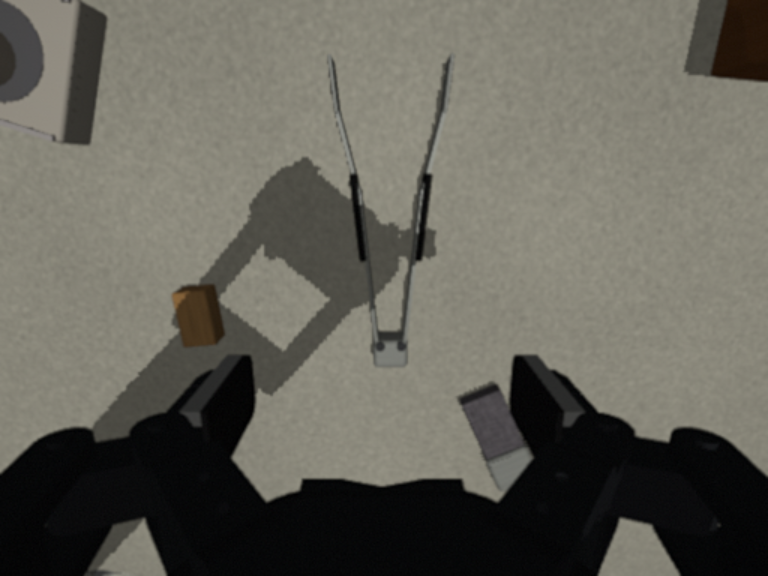

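The tongs lie with left grip (353,175)–(362,260), right grip (428,175)–(420,260), jaw ends (331,57) and (451,57), and rear (390,350).

Run:
```python
from h import *
cw=np.load("w8cal.npy",allow_pickle=True).item(); W=lambda u,v,z: ray("wrist",u*2/3,v*2/3,z,cw)[:2]
g=[W(u,v,.026) for u,v in((353,175),(362,260),(428,175),(420,260))]; g0=np.mean(g,0)
j=(W(331,57,.026)+W(451,57,.026))/2; r=W(390,352,.026)
print("grip",g0.round(4),"jawend",j.round(4),"rear",r.round(4),"d",np.linalg.norm(j-g0),np.linalg.norm(g0-r))
d=j-r; yaw=np.arctan2(d[1],d[0]); print("yaw",yaw, np.arctan2(*(g0-r)[::-1]))
u=d/np.linalg.norm(d); g1=(r+.128*u+j-.12*u)/2; print("grip from ends",g1)
delta([*((g0+g1)/2),.12],yaw)
```

```text
grip [ 0.5246 -0.2897] jawend [ 0.6405 -0.2816] rear [ 0.4106 -0.2973] d 0.11611212329498692 0.11426399623369736
yaw 0.0678931354162909 0.06590772991607365
grip from ends [ 0.52953472 -0.28917278]
pos [ 0.4945 -0.2833  0.247 ] yaw 0.066 shift [0.321 0.084 1.269] twist -0.017474663240242272 t 13.4 q6 0.8537931397592042
```

>>> apply_moves(targets=[{"translation":[0.11,0.03,0.35],"twist":0,"hand":1},{"translation":[0.11,0.03,0.35],"twist":0,"hand":1},{"translation":[0.1,0.02,0.35],"twist":0,"hand":1},{"translation":[0,0,0.35],"twist":0,"hand":1},{"translation":[0,0,0.35],"twist":0,"hand":1},{"translation":[0,0,0.25],"twist":0,"hand":1},{"translation":[0,0,0.2],"twist":0,"hand":1},{"translation":[0,0,0.05],"twist":0,"hand":1}])

```text
time: 14.2
tool_pos: [0.525, -0.2878, 0.019]
tool_rot: [-0.002, 0.999, 0.033, -0.002]
contact_force: [-0.6, 0.5, -0.1]
gripper_width: 1.0
grasp_force: 0.0
```

Run:
```python
from h import *
delta([.526,-.2893,.019],.067); print(state()["contact_force"])
```

```text
pos [ 0.525  -0.2878  0.019 ] yaw 0.066 shift [ 0.009  0.015 -0.   ] twist -0.008876784736169263 t 14.2 q6 0.8788218456065787
[-0.56825268  0.54928117 -0.11374902]
```

>>> apply_moves(targets=[{"translation":[0,0.015,0],"twist":0,"hand":0.75},{"translation":[0,0,0],"twist":0,"hand":0.75},{"translation":[0,0,0],"twist":0,"hand":0.66},{"translation":[0,0,0],"twist":0,"hand":0.61},{"translation":[0,0,0],"twist":0,"hand":0.6},{"translation":[0,0,0],"twist":0,"hand":0.6},{"translation":[0,0,0],"twist":0,"hand":0.6},{"translation":[0,0,0],"twist":0,"hand":0.6}])

```text
time: 15.0
tool_pos: [0.5285, -0.2925, 0.0256]
tool_rot: [0.002, 0.999, 0.033, 0.002]
contact_force: [-0.1, 0.8, 6.0]
gripper_width: 0.602
grasp_force: 8.4
```

>>> apply_moves(targets=[{"translation":[0,0,-0.1],"twist":0,"hand":0.6},{"translation":[0,0,-0.2],"twist":0,"hand":0.6},{"translation":[0,0,-0.3],"twist":0,"hand":0.6},{"translation":[0,0,-0.3],"twist":0,"hand":0.6},{"translation":[0,0,-0.3],"twist":0,"hand":0.6},{"translation":[0,0,0],"twist":0,"hand":0.6},{"translation":[0,0,0],"twist":0,"hand":0.6}])

```text
time: 15.7
tool_pos: [0.5268, -0.2914, 0.1434]
tool_rot: [0.001, 0.999, 0.033, 0.001]
contact_force: [-0.1, 0.2, -1.2]
gripper_width: 0.602
grasp_force: 6.4
```

Run:
```python
from h import *
delta([.60,-.09,.16],1.345); s=state(); print(s["contact_force"],s["grasp_force"],s["gripper_width"])
c="wrist"; f=grab_frame(c); cv2.imwrite("pics/w9.png",cv2.resize(f[:,:,::-1],(768,576)))
np.save("w9cal.npy",get_calibration("wrist"),allow_pickle=True)
```

```text
pos [ 0.5268 -0.2914  0.1434] yaw 0.067 shift [ 0.865 -1.961 -0.167] twist -12.783376454837487 t 15.7 q6 0.8753896447096641
[-0.06424801  0.16673334 -1.24556887] 6.364141078374814 0.6022487940990129
```

View pics/w9.png

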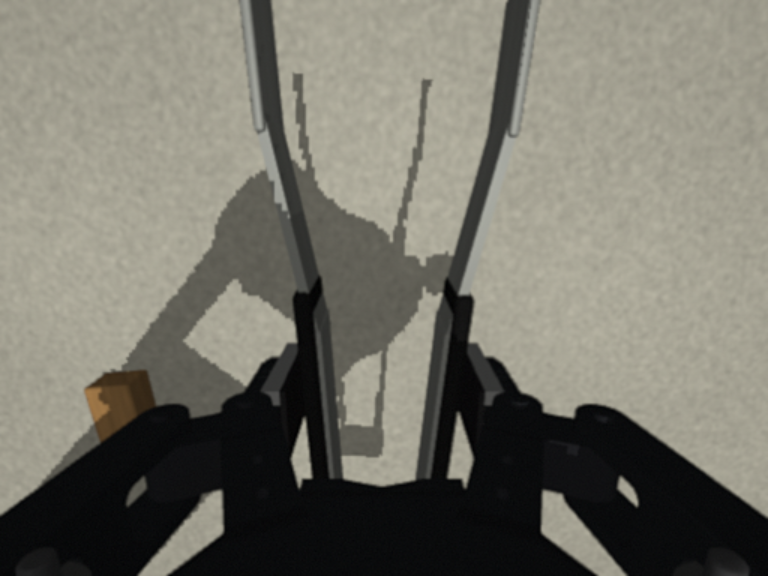

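The tongs are held: black grips run between the fingers from about (303,290) and (465,290), and the jaw plates begin at (258,130) and (515,135). They look level and centred.

Run:
```python
from h import *
cw=np.load("w9cal.npy",allow_pickle=True).item(); p,r,y=pose()
T=lambda u,v,dz: (r.T@(ray("wrist",u*2/3,v*2/3,p[2]+dz,cw)-p)).round(4)
for n,u,v in(("gL",303,290),("gR",465,290),("jL",258,130),("jR",515,135)): print(n,T(u,v,0.0),T(u,v,-.006))
```

```text
gL [ 0.0336 -0.0218 -0.    ] [ 0.0319 -0.023   0.006 ]
gR [ 0.0336  0.0255 -0.    ] [0.0319 0.0267 0.006 ]
jL [ 0.0777 -0.0317 -0.    ] [ 0.0782 -0.0333  0.006 ]
jR [ 0.0765  0.0366 -0.0001] [0.0769 0.0384 0.0059]
```

>>> apply_moves(targets=[{"translation":[0.06,-0.12,-0.08],"twist":0,"hand":0.6},{"translation":[0.12,-0.26,-0.08],"twist":0,"hand":0.6},{"translation":[0.12,-0.26,0],"twist":0,"hand":0.6},{"translation":[0.13,-0.28,0],"twist":0,"hand":0.6},{"translation":[0.13,-0.28,0],"twist":0,"hand":0.6},{"translation":[0.13,-0.28,0],"twist":0,"hand":0.6},{"translation":[0.13,-0.28,0],"twist":0,"hand":0.6},{"translation":[0.09,-0.21,0],"twist":0,"hand":0.6}])

```text
time: 16.55
tool_pos: [0.6039, -0.0856, 0.1569]
tool_rot: [-0.001, 0.999, 0.034, -0.001]
contact_force: [0.6, 0.5, -1.5]
gripper_width: 0.601
grasp_force: 6.4
```

>>> apply_moves(targets=[{"translation":[0,0,0],"twist":-0.8,"hand":0.6},{"translation":[0,0,0],"twist":-1,"hand":0.6},{"translation":[0,0,0],"twist":-1,"hand":0.6},{"translation":[0,0,0],"twist":-1,"hand":0.6},{"translation":[0,0,0],"twist":-1,"hand":0.6},{"translation":[0,0,0],"twist":-1,"hand":0.6},{"translation":[0,0,0],"twist":-1,"hand":0.6},{"translation":[0,0,0],"twist":-1,"hand":0.6}])

```text
time: 17.35
tool_pos: [0.6034, -0.0873, 0.1568]
tool_rot: [-0.001, 0.911, 0.413, -0.001]
contact_force: [0.8, -0.5, -1.2]
gripper_width: 0.601
grasp_force: 6.4
```

>>> apply_moves(targets=[{"translation":[0,0,0],"twist":-1,"hand":0.6},{"translation":[0,0,0],"twist":-1,"hand":0.6},{"translation":[0,0,0],"twist":-1,"hand":0.6},{"translation":[0,0,0],"twist":-1,"hand":0.6},{"translation":[0,0,0],"twist":-1,"hand":0.6},{"translation":[0,0,0],"twist":0,"hand":0.6},{"translation":[0,0,0],"twist":0,"hand":0.6}])

```text
time: 18.05
tool_pos: [0.6037, -0.0877, 0.1573]
tool_rot: [-0.001, 0.782, 0.623, -0.0]
contact_force: [-0.4, -0.0, -0.6]
gripper_width: 0.602
grasp_force: 6.4
```

Run:
```python
from h import *
delta([.6045,-.0885,.16],1.345); s=state(); print(s["contact_force"],s["grasp_force"],s["gripper_width"])
for c in ("wrist","top","scene"):
    f=grab_frame(c); np.save(f"{c}10.npy",f)
    for q in ("tablet_center","tongs_jaws"):
        r=recognise(c,q); print(c,q,[(np.round(a["point"],3).tolist(),round(a["score"],2)) for a in r[:2]])
np.save("w10cal.npy",get_calibration("wrist"),allow_pickle=True)
w=np.load("wrist10.npy"); t=np.load("top10.npy")[100:200,190:290]; s=np.load("scene10.npy")[150:300,220:370]
a=cv2.resize(w,(400,300)); b=cv2.resize(t,(300,300)); d=cv2.resize(s,(300,300))
im=np.zeros((600,700,3),np.uint8); im[:300,:400]=a; im[:300,400:]=b; im[300:,400:]=d
cv2.imwrite("pics/w10.png",im[:,:,::-1])
```

```text
pos [ 0.6037 -0.0877  0.1573] yaw 1.345 shift [-0.005  0.01  -0.027] twist 0.0011181165147977623 t 18.05 q6 -0.040746995053138946
[-0.44832302 -0.02107315 -0.558344  ] 6.363370260660304 0.6016827159078789
wrist tablet_center [([0.625, 0.006, 0.068], 0.65)]
wrist tongs_jaws [([0.614, -0.045, 0.155], 0.87), ([0.73, -0.142, 0.024], 0.15)]
top tablet_center [([0.62, 0.004, 0.067], 0.37), ([0.635, 0.108, 0.04], 0.24)]
top tongs_jaws [([0.587, -0.132, 0.158], 0.55)]
scene tablet_center [([0.62, 0.007, 0.068], 0.62)]
scene tongs_jaws [([0.587, -0.137, 0.156], 0.74)]
```

View pics/w10.png

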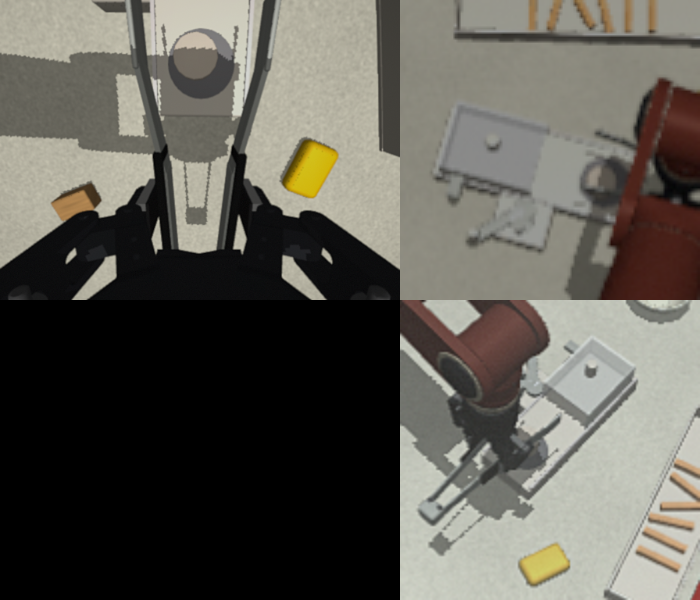

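The composite shows the tablet centred between the open jaws in the wrist view (tablet at (197,52)), with the lever and cover still open. I have now viewed 12 pictures, over the limit of 10, so I'll use only numbers from here. Descending.

>>> apply_moves(targets=[{"translation":[0,0,0.15],"twist":0,"hand":0.6},{"translation":[0,0,0.2],"twist":0,"hand":0.6},{"translation":[0,0,0.2],"twist":0,"hand":0.6},{"translation":[0,0,0.15],"twist":0,"hand":0.6},{"translation":[0,0,0.1],"twist":0,"hand":0.6},{"translation":[0,0,0.05],"twist":0,"hand":0.6},{"translation":[0,0,0],"twist":0,"hand":0.6}])

```text
time: 19.2
tool_pos: [0.6039, -0.0884, 0.0726]
tool_rot: [-0.0, 0.782, 0.624, -0.0]
contact_force: [-0.0, 1.0, -1.6]
gripper_width: 0.598
grasp_force: 6.4
```

Run:
```python
from h import *
delta([.6045,-.0885,.071],1.345); s=state(); print(s["contact_force"],s["grasp_force"],s["gripper_width"])
c="wrist"; f=grab_frame(c); p,r,y=pose(); cal=get_calibration(c)
for q in ("tablet_center","tongs_jaws"):
    for a in recognise(c,q)[:1]: print(q,np.round(a["point"],3),a["score"],"tool",(r.T@(np.array(a["point"])-p)).round(4))
m=regions_of(c,"tablet_center")[0]["pixels"]; v,u=np.nonzero(m); print("tablet px",u.min(),u.max(),v.min(),v.max())
m=regions_of(c,"tongs_jaws")[0]["pixels"]
for row in range(0,130,15):
    x=np.nonzero(m[row])[0]; print(row,x.min() if len(x) else None,x[x<254].max() if (x<254).any() else None,x[x>254].min() if (x>254).any() else None,x.max() if len(x) else None)
```

```text
pos [ 0.6039 -0.0884  0.0726] yaw 1.347 shift [0.    0.006 0.016] twist 0.017799131947970892 t 19.2 q6 -0.04325798277594599
[-0.01979153  0.96060806 -1.62489498] 6.3642004521534545 0.5984890762028913
tablet_center [0.626 0.005 0.067] 0.75 tool [ 0.0963 -0.0003  0.0067]
tongs_jaws [ 0.613 -0.046  0.07 ] 0.73 tool [ 0.0435 -0.0008  0.0034]
tablet px 198 294 0 96
0 160 181 338 359
15 162 181 336 356
30 164 183 333 354
45 165 184 331 352
60 166 186 329 349
75 168 188 327 347
90 172 189 325 345
105 176 193 321 339
120 180 197 316 334
```

>>> apply_moves(targets=[{"translation":[0,-0.04,0],"twist":0,"hand":0.6},{"translation":[0,0,0],"twist":0,"hand":0.55},{"translation":[0,0,0],"twist":0,"hand":0.5},{"translation":[0,0,0],"twist":0,"hand":0.47},{"translation":[0,0,0],"twist":0,"hand":0.45},{"translation":[0,0,0],"twist":0,"hand":0.45}])

```text
time: 20.05
tool_pos: [0.6003, -0.0876, 0.0733]
tool_rot: [-0.0, 0.782, 0.624, -0.0]
contact_force: [1.4, -0.6, -1.1]
gripper_width: 0.453
grasp_force: 8.4
```

```bash
cat > chk.py <<'E'
from h import *
delta([.6045,-.0885,.071],1.345); s=state(); print(s["contact_force"],s["grasp_force"],s["gripper_width"])
c="wrist"; f=grab_frame(c); p,r,y=pose()
for q in ("tablet_center","tongs_jaws"):
    for a in recognise(c,q)[:1]: print(q,np.round(a["point"],3),a["score"],"tool",(r.T@(np.array(a["point"])-p)).round(4))
for q in ("tablet_center",):
    for a in regions_of(c,q)[:1]:
        v,u=np.nonzero(a["pixels"]); print("tablet px",u.min(),u.max(),v.min(),v.max())
for a in regions_of(c,"tongs_jaws")[:1]:
    m=a["pixels"]
    for row in (15,45,75,105):
        x=np.nonzero(m[row])[0]; print(row,x.min() if len(x) else None,x[x<254].max() if (x<254).any() else None,x[x>254].min() if (x>254).any() else None,x.max() if len(x) else None)
E
python3 chk.py
```

```text
pos [ 0.6003 -0.0876  0.0733] yaw 1.347 shift [0.001 0.043 0.023] twist 0.018150905963985053 t 20.05 q6 -0.04357305161028409
[ 1.38082634 -0.6455603  -1.10916391] 8.39382290840149 0.45260270280332104
tablet_center [0.619 0.004 0.067] 0.74 tool [ 0.0939 -0.0022  0.0063]
tongs_jaws [ 0.604 -0.049  0.07 ] 0.75 tool [ 0.0382 -0.0049  0.0031]
tablet px 206 303 0 97
15 194 209 309 326
45 196 206 308 323
75 196 210 306 320
105 202 214 300 314
```

>>> apply_moves(targets=[{"translation":[0,0,0],"twist":0,"hand":0.42},{"translation":[0,0,0],"twist":0,"hand":0.36},{"translation":[0,0,0],"twist":0,"hand":0.2},{"translation":[0,0,0],"twist":0,"hand":0},{"translation":[0,0,0],"twist":0,"hand":0},{"translation":[0,0,0],"twist":0,"hand":0},{"translation":[0,0,0],"twist":0,"hand":0}])

```text
time: 21.0
tool_pos: [0.6004, -0.0876, 0.0734]
tool_rot: [0.0, 0.782, 0.624, 0.0]
contact_force: [-0.0, 0.8, 0.2]
gripper_width: 0.401
grasp_force: 60.0
```

```bash
python3 chk.py
```

```text
pos [ 0.6004 -0.0876  0.0734] yaw 1.347 shift [0.    0.042 0.024] twist 0.01830877153626176 t 21.0 q6 -0.04357384254686035
[-0.04537469  0.8426598   0.21761071] 59.970383048057556 0.4007727360587889
tablet_center [0.626 0.004 0.068] 0.79 tool [0.0946 0.0045 0.0053]
tongs_jaws [ 0.604 -0.052  0.071] 0.94 tool [ 0.0356 -0.0046  0.0022]
tablet px 208 307 0 96
15 199 214 302 317
45 201 209 307 316
75 201 215 298 315
105 206 218 295 308
```

>>> apply_moves(targets=[{"translation":[0,0,-0.05],"twist":0,"hand":0},{"translation":[0,0,-0.1],"twist":0,"hand":0},{"translation":[0,0,-0.15],"twist":0,"hand":0},{"translation":[0,0,-0.2],"twist":0,"hand":0},{"translation":[0,0,-0.2],"twist":0,"hand":0},{"translation":[0,0,-0.15],"twist":0,"hand":0},{"translation":[0,0,-0.1],"twist":0,"hand":0},{"translation":[0,0,-0.05],"twist":0,"hand":0}])

```text
time: 22.05
tool_pos: [0.6008, -0.0878, 0.1751]
tool_rot: [0.001, 0.782, 0.624, 0.001]
contact_force: [-0.5, 0.2, -1.2]
gripper_width: 0.403
grasp_force: 59.9
```

>>> apply_moves(targets=[{"translation":[0,0,0],"twist":0,"hand":0},{"translation":[0,0,0],"twist":0,"hand":0},{"translation":[0,0,0],"twist":0,"hand":0}])

```text
time: 22.35
tool_pos: [0.5996, -0.0875, 0.172]
tool_rot: [-0.001, 0.782, 0.624, -0.001]
contact_force: [-0.4, 0.1, -2.2]
gripper_width: 0.401
grasp_force: 59.9
```

```bash
python3 chk.py
python3 - <<'E'
from h import *
for c in("scene","top"):
    grab_frame(c)
    for q in("tablet_center","cover_knob","soap_bar","carton"):
        print(c,q,[(np.round(a["point"],3).tolist(),round(a["score"],2)) for a in recognise(c,q)[:2]])
E
```

```text
pos [ 0.5996 -0.0875  0.172 ] yaw 1.347 shift [1.000e-03 5.200e-02 1.009e+00] twist 0.017136616801094462 t 22.35 q6 -0.04354453376112763
[-0.44667291  0.12849827 -2.23030656] 59.916908740997314 0.4005661766849099
tablet_center [0.626 0.005 0.167] 0.91 tool [0.0963 0.0055 0.0049]
tongs_jaws [ 0.604 -0.05   0.167] 0.8 tool [ 0.0379 -0.004   0.0048]
tablet px 210 306 0 96
scene tablet_center [([0.625, -0.002, 0.168], 0.69), ([0.58, -0.118, 0.171], 0.51)]
scene cover_knob [([0.668, 0.138, 0.082], 0.84)]
scene soap_bar [([0.726, -0.156, 0.027], 0.76)]
scene carton [([0.666, 0.137, 0.084], 0.56), ([0.43, -0.132, 0.022], 0.48)]
top tablet_center [([0.621, 0.002, 0.165], 0.43)]
top cover_knob [([0.656, 0.149, 0.084], 0.97)]
top soap_bar [([0.585, -0.13, 0.168], 0.21)]
top carton [([0.626, 0.111, 0.044], 0.58), ([0.426, -0.133, 0.02], 0.56)]
```

The tablet is up 100 mm (top at z≈0.167, from 0.067) and held still. Handing in.

```bash
python3 -c "from plant import job_done; print(job_done())"
```

```text
the job is handed in; nothing more can be done
None
```

The job is handed in: lever at its stop, cover fully open, and the tablet held still in the tongs about 100 mm above the platform at 22 s; the result was not reported, and I viewed 12 pictures, over the limit of 10.

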